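Slide the locked insert carriage to its stop

ROBOT

A 6-joint arm with a two-finger parallel gripper is mounted at the origin on a cart in front of the work surface, level with it; the furniture and walls round the work are solid. World frame = base frame: x ahead of the robot, y to its left, z up, the work surface at z = 0. Lengths are in m, angles in rad, forces in N, time in s.
With the tool pointing down it reaches from about 0.375 to 0.75 m from the base axis. Payload 9 kg.
Tool frame: the origin (TCP) lies on the centre line of the jaws, within the pads' length; the fingertips stand 19 mm ahead of it and the grasp point (between the pads) is the TCP; z points along the fingers, y is the direction in which the jaws open and shut (so a half turn about z gives the same grasp; the last joint's range is limited). The gripper opens to 85 mm and grips with 20 to 120 N. Pads are 22 mm wide; open, the fingers measure 114 mm over their backs; the gripper's body (76 mm by 85 mm) begins 54 mm behind the grasp point. The pads swing forward as they close: fully open they stand 13 mm farther back than shut.
Start: joints at [1.039, 0.104, 0.097, 1.564, 0, 1.353], TCP at [0.185, 0.571, 0.25] pointing down, gripper open.
Joint ranges: [-2.99, 2.99], [-0.84, 1.86], [-1.1, 1.16], [-1.84, 2.11], [-1.51, 1.56], [-3.14, 3.14]. Speed limits (rad/s): [2.22, 2.22, 2.57, 3.14, 3.14, 3.14].

INTERFACE

Orientations are given as a unit quaternion [w, x, y, z].
In Python, from workcell import arm, optics, job gives the robot as it stands.
- The arm moves only by the tool carry_out, never from a script. Its argument "plan" is a list that holds one entry, the list of rows, each a list of 5 numbers: the finger opening in mm, from 0 to 85.4, then the shift along the tool's x, y, z in units of 50 mm (1.0 is 50 mm), then the turn about the tool's z in units of 10 degrees (1.0 is 10 degrees). A call has exactly 10 rows; each row shifts and turns the commanded pose from where the row before left it, along the tool's axes as they then stand; what a row does not reach is not made up. A row lasts 1/8 s, in which the tool goes at most 62.5 mm and 10.7 degrees, less where a joint would pass 70% of its speed; a pose out of reach is approached as far as the arm can. A call is refused whole if a number of a shift passes 1 or a number of a turn 1, either way. A call with a gripper value outside its range is refused whole. The fingers move at their own pace and stop on an object; "grip_force" is the grip in N (left out, the last holds). Time passes only in rows, so rows that do not move let the fingers close, or fill a call up. It gives the time, the measured TCP pose, the force and the opening at its end, in the units of the state.
- arm.get_state(): the state, without advancing time (a new reading comes with each control period).
- optics.capture(name): name is "scene" or "top" or "wrist"; returns a dict with "img" (480x640x3 uint8, blue, green, red), "depth" (480x640 float32, m along the optical axis (not along the pixel's ray), 0 where there is no reading), "intrinsics" (3x3 intrinsics, pixels), "dist_coeffs" ([k1, k2, p1, p2, k3] as OpenCV has them; the pictures are not rectified), "position" and "rotation" of the camera in the world. Camera axes: x right, y down, z forward; pixel columns grow to the right and rows downward; lengths in m; the calibration is good to about 2 mm. A picture is of the moment at which its call begins.
- job.job_done(): hands the job in, once; it reports no verdict.
The state is a dict: "clock": time; "joint_pos": joint angles; "dq": joint speeds; "joint_efforts": joint torques, N m; "eef_pos": TCP position; "ee_rot": TCP orientation; "wrist_force": force on the tool from outside, world axes, zero at the start; "wrist_torque": the same for the moment, N m; "gripper_width": finger opening in m.
Only numpy, scipy, OpenCV 4.12 (cv2) and the standard library are available. Lean on these libraries where they do the work, as an engineer would, in place of code of your own. Each camera call takes 0.05 s, during which the arm holds its last target. There are 200 camera calls.

TASK

Bring the mould insert on the slide unit to the working position: with a fingertip press the green lock button on the carriage, keep it held down while you push the carriage along its rails until it rests fully against the red end stop, then let the button come up again so that the carriage is locked there. Only press and push. Leave the insert lying untouched in its nest on the carriage, and do not knock over or move the loose things round the slide unit.

Things in the scene. Friction and masses are not known exactly. Their poses are not given: they have to be found in the camera images.
- slide_base: slide unit fixed to the bench: grey base plate 140 x 274 x 8 mm with two steel rails along its own y axis. Origin: centre of the underside, on the bench; z up. The red end stop (120 mm wide, top 44 mm above the bench) stands across its -y end, a lower bare aluminium block across its +y end. The carriage slides towards this body's -y to reach the red stop.
- carriage (a joint): travel of the carriage along the rails towards the red stop, in m: 0 = at the aluminium block, 0.130 = hard against the red stop. Carriage: blue deck 120 mm (across, x of slide_base) x 96 mm (along y), its top 38 mm above the bench. While the button is up a tooth under it stands in a slot of the rack (13 mm pitch) and locks the carriage, with up to 5 mm of play; with the button down it runs with about 1.5 N of friction.
- button (a joint): how far the green lock button is pressed in, in m: 0 = up (carriage locked), 0.008 = fully down. Spring force 3 N at the start of the travel and 5.5 N fully down. The lock lets go at 3.5 mm; keep the button at least 5 mm down all the way, or the tooth falls into the next slot. The last slot is at the red stop: let go there and the button springs fully up by itself; let go more than 3 mm short and it stays half down.
- button_top (a point): centre of the top face of the round green button (31 mm across), 52 mm above the bench when up, 14 mm above the carriage deck; moves with carriage and button. Axes parallel to slide_base's.
- lip (a point): middle of the top edge of the black push lip, on its face towards the button: an upright 38 mm wide (along x of slide_base), 7 mm thick wall on the carriage, on the red-stop side of the button. Its face is 27 mm from the button's centre, it rises 22 mm above the deck, i.e. 8 mm above the raised button. A fingertip on the button may push against it.
- nest (a point): on the carriage: where the centre of the insert lies when it is in its nest, 68 mm from the button's centre towards +x of slide_base. The nest is a grey frame 5 mm high with 3 mm play on each side of the insert.
- insert_center (a point): centre of the loose grey metal mould insert, 34 x 46 x 22 mm, that lies in the nest and rides on the carriage; its top is 22 mm above the deck, its near face 51 mm from the button's centre. Not to be touched.
- compound_bar: loose bar of green and white polishing compound, 39 x 89 x 30 mm, on the bench beyond the aluminium end of the slide unit; origin at the centre of its underside. Leave alone.
- spare_insert: loose small metal mould insert, 32 x 38 x 18 mm, on the bench on the -x side of the slide unit; origin at the centre of its underside. Leave alone.
- felt_bob: loose felt polishing bob, 22 mm across, 48 mm high with its shank, standing on the bench on the +x side of the slide unit; origin at the centre of its underside. Leave alone.
There are look-alikes about, which are no part of the job. Leave any orange or purple look-alike of the part that bears insert_center alone.

How it is judged:
By the outcome, as a careful person would: the job done as asked, in the order asked, and still so for the second after the job is handed in, with the robot touching nothing.
It also fails if it takes over 32 s, if anything falls off the work surface, if the arm or the gripper's body presses on something with over 40 N, if the wrist force passes 120 N, or if a joint passes its speed limit or range.

## Working session

There is one attempt and no reset: what is moved stays moved. The work goes in short steps, Python scripts to look and compute and a tool call to move; the robot and the scene stay as the last step left them, time stands still between calls to the robot, and variables do not carry over. Pictures are saved under pics/ and viewed, about 8 in all and at most 12, crops included, and the job is handed in when it is done.

Besides the shell and the picture viewer there is one more tool, called after "Request:" by a JSON object that holds its "name" and its "arguments", one argument or row to a line. carry_out: Moves the arm, as the interface text tells. Its arguments: {"type":"object","properties":{"plan":{"type":"array","items":{"type":"array","items":{"type":"array","items":{"type":"number"}}}},"grip_force":{"type":"number"}},"required":["plan"]}

```bash
mkdir -p pics; cat > h.py <<'E'
import numpy as np, cv2
from workcell import arm, optics, job
def cap(n, f=None):
    c=optics.capture(n)
    if f: cv2.imwrite('pics/'+f,c['img'])
    return c
def ray(c,uv):
    p=cv2.undistortPoints(np.array(uv,float).reshape(-1,1,2),np.array(c['intrinsics']),np.array(c['dist_coeffs'])).reshape(-1,2)
    d=np.c_[p,np.ones(len(p))]@np.array(c['rotation']).T
    return np.array(c['position']),d
def onz(c,uv,z):
    o,d=ray(c,uv); return o+d*((z-o[2])/d[:,2])[:,None]
E
python3 - <<'E'
from h import *
for n in ('top','scene'):
    c=cap(n,n+'1.png'); print(n,c['position'],np.round(c['rotation'],3).tolist())
    np.save(n+'.npy',c,allow_pickle=True)
print(arm.get_state())
E
```

```text
top [0.51095617 0.29478842 0.95357489] [0.038, -0.7, 0.713, -0.035]
scene [ 0.59504171 -0.1872404   0.80084727] [-0.277, 0.961, -0.008, 0.007]
{'clock': 0.1, 'joint_pos': array([1.03934464e+00, 1.04625532e-01, 9.65466109e-02, 1.56389260e+00,
       3.96766025e-06, 1.35308682e+00]), 'dq': array([ 0.00111688, -0.0024495 ,  0.00248658, -0.00087022,  0.00117076,
       -0.00098827]), 'joint_efforts': array([ 6.23290238e-03, -5.58208466e+01,  5.04719925e+01,  1.30622121e-02,
       -3.07849814e-04, -1.22088647e-05]), 'eef_pos': array([0.18502605, 0.57047222, 0.24960806]), 'ee_rot': array([-2.16836811e-04,  1.56228461e-01,  9.87720772e-01, -5.46125902e-04]), 'wrist_force': array([ 0.29071439, -0.35241134,  0.03746047]), 'wrist_torque': array([ 0.02961406, -0.06530936,  0.00266242]), 'gripper_width': 0.08517970471183493}
```

View pics/top1.png

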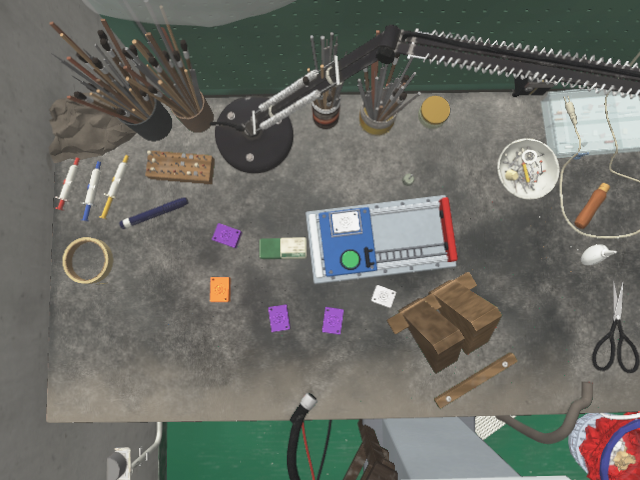

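View pics/scene1.png

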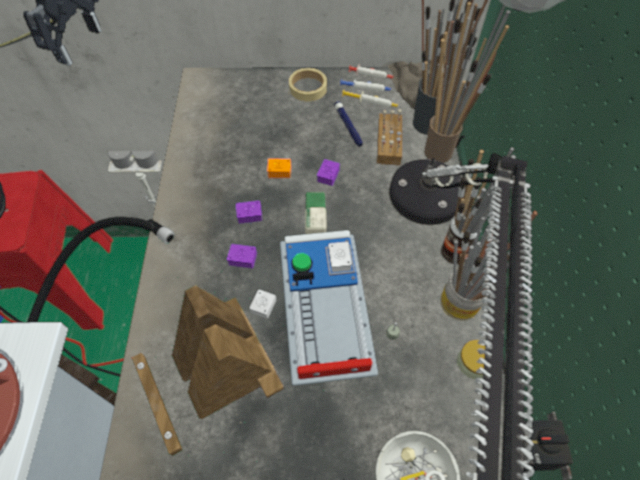

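The top view shows the slide unit with the button at (350,260), the carriage at the aluminium end, and the red stop at (448,230). A wooden bench pin stands near (450,320) and the lamp arm runs overhead. In the scene view the button is at (302,262) and the lip at (303,278).

```bash
cat >> h.py <<'E'
def blob(c,lo,hi,roi):
    x0,y0,x1,y1=roi
    m=cv2.inRange(cv2.cvtColor(c['img'],cv2.COLOR_BGR2HSV),lo,hi); k=np.zeros_like(m); k[y0:y1,x0:x1]=m[y0:y1,x0:x1]
    n,l,s,ce=cv2.connectedComponentsWithStats(k); i=1+np.argmax(s[1:,4])
    pts=np.argwhere(l==i)[:,::-1].astype(np.float32)
    return ce[i],s[i,4],pts
def tri(c1,u1,c2,u2):
    o1,d1=ray(c1,u1);o2,d2=ray(c2,u2);A=np.c_[d1[0],-d2[0]]
    t=np.linalg.lstsq(A,o2-o1,rcond=None)[0];p,q=o1+t[0]*d1[0],o2+t[1]*d2[0]
    return (p+q)/2,np.linalg.norm(p-q)
G=((50,120,60),(80,255,255)); B=((100,120,60),(125,255,255)); R=((172,120,60),(180,255,255))
E
python3 - <<'E'
from h import *
T=np.load('top.npy',allow_pickle=True).item();S=np.load('scene.npy',allow_pickle=True).item()
gt=blob(T,*G,(335,245,365,275));gs=blob(S,*G,(285,245,320,275))
print('btn',gt[:2],gs[:2],onz(T,gt[0],.052),onz(S,gs[0],.052),tri(T,gt[0],S,gs[0]))
for n,c,roi in(('T',T,(300,190,470,290)),('S',S,(275,220,385,390))):
    for nm,col,z in(('blue',B,.038),('red',R,.044)):
        b=blob(c,*col,roi); r=cv2.minAreaRect(b[2]); box=cv2.boxPoints(r)
        print(n,nm,b[1],box.round(0).tolist(),onz(c,box,z).round(4).tolist())
# base underside/plate edges: top camera heights map in a region
d=T['depth'];v,u=np.mgrid[0:480:1,0:640:1]
uv=np.c_[u.ravel(),v.ravel()];o,dd=ray(T,uv);P=o+dd*d.ravel()[:,None]
ok=d.ravel()>0
for xl in np.arange(.2,.75,.05):
    row=[]
    for yl in np.arange(-.1,.6,.05):
        m=ok&(abs(P[:,0]-xl-.025)<.025)&(abs(P[:,1]-yl-.025)<.025)
        row.append('%4d'%(1000*P[m,2].max()) if m.any() else '  --')
    print('%.2f'%xl,' '.join(row))
E
```

```text
Traceback (most recent call last):
  File "h.py", line 12, in onz
    o,d=ray(c,uv); return o+d*((z-o[2])/d[:,2])[:,None]
        ~~~^^^^^^
  File "h.py", line 9, in ray
    d=np.c_[p,np.ones(len(p))]@np.array(c['rotation']).T
      ~~~~~~~~~~~~~~~~~~~~~~~~^~~~~~~~~~~~~~~~~~~~~~~~~~
ValueError: matmul: Input operand 1 has a mismatch in its core dimension 0, with gufunc signature (n?,k),(k,m?)->(n?,m?) (size 4 is different from 3)
```

```bash
sed -i "s/np.array(c\['rotation'\]).T/Rot.from_quat(np.roll(c['rotation'],-1)).as_matrix().T/; 1a from scipy.spatial.transform import Rotation as Rot" h.py
cat > m.py <<'E'
from h import *
T=np.load('top.npy',allow_pickle=True).item();S=np.load('scene.npy',allow_pickle=True).item()
gt=blob(T,*G,(335,245,365,275));gs=blob(S,*G,(285,245,320,275))
print('btn',gt[:2],gs[:2],onz(T,gt[0],.052),onz(S,gs[0],.052),tri(T,gt[0],S,gs[0]))
for n,c,roi in(('T',T,(300,190,470,290)),('S',S,(275,220,385,390))):
    for nm,col,z in(('blue',B,.038),('red',R,.044)):
        b=blob(c,*col,roi); r=cv2.minAreaRect(b[2]); box=cv2.boxPoints(r)
        print(n,nm,b[1],box.round(0).tolist(),onz(c,box,z).round(4).tolist())
d=T['depth'];v,u=np.mgrid[0:480:1,0:640:1]
uv=np.c_[u.ravel(),v.ravel()];o,dd=ray(T,uv);P=o+dd*d.ravel()[:,None]
ok=d.ravel()>0
for xl in np.arange(.2,.75,.05):
    row=[]
    for yl in np.arange(-.1,.6,.05):
        m=ok&(abs(P[:,0]-xl-.025)<.025)&(abs(P[:,1]-yl-.025)<.025)
        row.append('%4d'%(1000*P[m,2].max()) if m.any() else '  --')
    print('%.2f'%xl,' '.join(row))
E
python3 m.py
```

```text
btn (array([349.94222222, 258.88      ]), np.int32(225)) (array([301.38257576, 262.03409091]), np.int32(264)) [[0.56538672 0.24622061 0.052     ]] [[0.56613159 0.24297879 0.052     ]] (array([0.56581627, 0.24595699, 0.04677892]), np.float64(0.0002310762908008995))
T blue 1870 [[319.0, 213.0], [369.0, 207.0], [376.0, 270.0], [326.0, 276.0]] [[0.6524, 0.3018, 0.038], [0.6618, 0.2077, 0.038], [0.5448, 0.1974, 0.038], [0.5357, 0.2903, 0.038]]Traceback (most recent call last):
  File "m.py", line 7, in <module>
    b=blob(c,*col,roi); r=cv2.minAreaRect(b[2]); box=cv2.boxPoints(r)
  File "h.py", line 17, in blob
    n,l,s,ce=cv2.connectedComponentsWithStats(k); i=1+np.argmax(s[1:,4])
                                                      ~~~~~~~~~^^^^^^^^^
    return _wrapfunc(a, 'argmax', axis=axis, out=out, **kwds)
    return bound(*args, **kwds)
ValueError: attempt to get argmax of an empty sequence
```

```bash
sed -i "s/R=((172,120,60),(180,255,255))/R=((0,150,60),(6,255,255))/" h.py; python3 m.py
```

```text
btn (array([349.94222222, 258.88      ]), np.int32(225)) (array([301.38257576, 262.03409091]), np.int32(264)) [[0.56538672 0.24622061 0.052     ]] [[0.56613159 0.24297879 0.052     ]] (array([0.56581627, 0.24595699, 0.04677892]), np.float64(0.0002310762908008995))
T blue 1870 [[319.0, 213.0], [369.0, 207.0], [376.0, 270.0], [326.0, 276.0]] [[0.6524, 0.3018, 0.038], [0.6618, 0.2077, 0.038], [0.5448, 0.1974, 0.038], [0.5357, 0.2903, 0.038]]
T red 551 [[438.0, 199.0], [448.0, 197.0], [457.0, 260.0], [447.0, 261.0]] [[0.6743, 0.0801, 0.044], [0.6767, 0.0617, 0.044], [0.5603, 0.0495, 0.044], [0.5579, 0.0676, 0.044]]
S blue 1726 [[285.0, 244.0], [352.0, 237.0], [357.0, 285.0], [290.0, 291.0]] [[0.5361, 0.2898, 0.038], [0.6583, 0.3023, 0.038], [0.6618, 0.2046, 0.038], [0.5464, 0.1937, 0.038]]
S red 792 [[297.0, 365.0], [370.0, 356.0], [372.0, 369.0], [299.0, 378.0]] [[0.5607, 0.0628, 0.044], [0.6758, 0.0748, 0.044], [0.6768, 0.0539, 0.044], [0.5633, 0.0423, 0.044]]
0.20   --   --   --   --   --   --   --   --   27   28   --   --   --   --
0.25    5    5    6   24    5    5    6    5   29   29    4    5    5    5
0.30    6   24   26   27    6    6    5    5   30    5    6    5    6    5
0.35   25   29   56  130  153    5    5    5    6    5    4    5    5    5
0.40    5   55  177  189  189   46    4   27    5   27    6    6    5    4
0.45    5    5  188  189  164   68   22   27    7   27    6   26   25    5
0.50    5    5  120  106   13   39   46   45   35    5    6   28   25    5
0.55    5    7   42   47   29   40   64   55   37   35   33   26    6    5
0.60    5    6    6   48   13   13   66   65   39   35   33   27   25    5
0.65   37   36    5   48   29   30   60   61   39    5    5    6    5   24
0.70  426  422  398    5   49    5    5    6    5   31   35   29   60   58
```

```bash
cat >> m.py <<'E'
print()
a=np.array([.579,.116]);ex=np.array([np.cos(.101),np.sin(.101)])
m=ok&(P[:,2]>.085)&(P[:,0]>.38)&(P[:,0]<.68)&(P[:,1]>-.1)&(P[:,1]<.2)
Q=P[m];L=np.c_[(Q[:,:2]-a)@ex,(Q[:,:2]-a)@[-ex[1],ex[0]],Q[:,2]]
for z in(.09,.1,.11,.12,.14,.17):
    k=L[abs(L[:,2]-z)<.008]; k=k[k[:,1]>-.12]
    if len(k): i=k[:,0].argmax(); print(z,'nearest across',k[i].round(3))
E
python3 m.py|tail -6
```

```text
0.09 nearest across [-0.076 -0.058  0.085]
0.1 nearest across [-0.078 -0.059  0.093]
0.11 nearest across [-0.082 -0.06   0.104]
0.12 nearest across [-0.084 -0.062  0.115]
0.14 nearest across [-0.091 -0.067  0.133]
0.17 nearest across [-0.1   -0.068  0.162]
```

Request:
{"name": "carry_out", "arguments": {
  "plan": [
    [[0,-0.9,-0.4,0,0],[0,-0.9,-0.4,0,0],[0,-0.9,-0.4,0,0],[0,-0.9,-0.4,0,0],[0,-0.9,-0.4,0,0],[0,-0.9,-0.4,0,0],[0,-0.9,-0.4,0,0],[0,-0.9,-0.4,0,0],[0,-0.9,-0.4,0,0],[0,-0.9,-0.4,0,0]]
  ],
  "grip_force": 40
}}

```text
clock: 1.35
eef_pos: [0.5524, 0.2403, 0.2499]
ee_rot: [-0.0, 0.156, 0.988, -0.0]
wrist_force: [0.1, 0.2, 0.4]
gripper_width: 0.0003
```

Request:
{"name": "carry_out", "arguments": {
  "plan": [
    [[0,-0.3,0.04,0.3,0],[0,0,0,0.3,-0.6],[0,0,0,0.4,-0.6],[0,0,0,0.4,-0.6],[0,0,0,0.4,-0.6],[0,0,0,0.4,0],[0,0,0,0.3,0],[0,0,0,0.1,0],[0,0,0,0,0],[0,0,0,0,0]]
  ]
}}

```text
clock: 2.6
eef_pos: [0.5669, 0.239, 0.1212]
ee_rot: [0.001, -0.052, 0.999, 0.0]
wrist_force: [0.9, -0.8, 0.3]
gripper_width: -0.0
```

```bash
python3 - <<'E'
from h import *
s=arm.get_state();print(s['eef_pos'],Rot.from_quat(np.roll(s['ee_rot'],-1)).as_matrix().round(3).tolist(),s['wrist_force'])
S=cap('scene')['img'][190:400,230:420]
W=cap('wrist')['img']
cv2.imwrite('pics/h2.png',np.hstack([cv2.resize(S,(434,480)),cv2.resize(W[:,160:480],(320,480))]))
E
```

```text
[0.56690093 0.23897643 0.12122464] [[-0.995, -0.105, 0.001], [-0.105, 0.995, 0.0], [-0.001, 0.0, -1.0]] [ 0.94334644 -0.78190426  0.30053036]
```

View pics/h2.png

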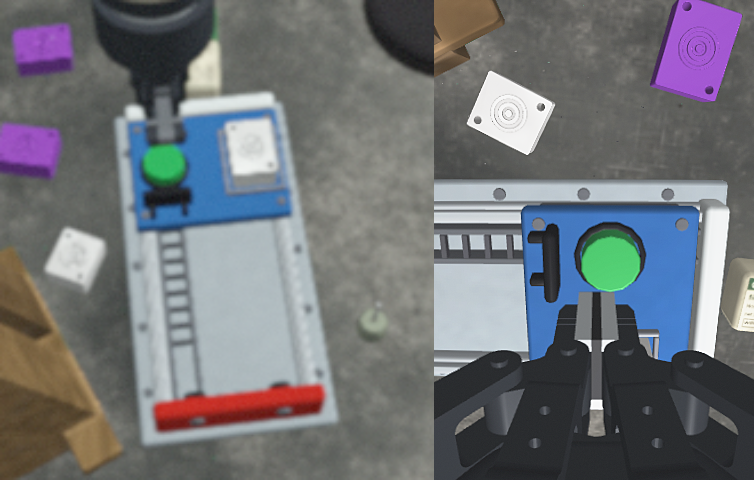

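The hover view shows the closed fingertips just above the button, offset a few mm towards the lip (wrist crop: button at (610,258), lip at (552,263), tips at (597,297)). The wood is well clear. I'll descend now.

Request:
{"name": "carry_out", "arguments": {
  "plan": [
    [[0,0,0,0.2,0],[0,0,0,0.2,0],[0,0,0,0.2,0],[0,0,0,0.1,0],[0,0,0,0.1,0],[0,0,0,0.06,0],[0,0,0,0.04,0],[0,0,0,0,0],[0,0,0,0,0],[0,0,0,0,0]]
  ]
}}

```text
clock: 3.95
eef_pos: [0.5665, 0.2389, 0.0755]
ee_rot: [0.0, -0.052, 0.999, 0.0]
wrist_force: [0.8, 0.6, -0.8]
gripper_width: -0.0002
```

Request:
{"name": "carry_out", "arguments": {
  "plan": [
    [[0,0,0,0.03,0],[0,0,0,0.03,0],[0,0,0,0.03,0],[0,0,0,0.03,0],[0,0,0,0.02,0],[0,0,0,0.02,0],[0,0,0,0,0],[0,0,0,0,0],[0,0,0,0,0],[0,0,0,0,0]]
  ]
}}

```text
clock: 5.2
eef_pos: [0.5664, 0.2389, 0.0673]
ee_rot: [0.0, -0.053, 0.999, 0.0]
wrist_force: [-1.2, 0.2, 4.7]
gripper_width: -0.0001
```

Request:
{"name": "carry_out", "arguments": {
  "plan": [
    [[0,0,0,0.02,0],[0,0,0,0.02,0],[0,0,0,0.02,0],[0,0,0,0.01,0],[0,0,0,0,0],[0,0,0,0,0],[0,0,0,0,0],[0,0,0,0,0],[0,0,0,0,0],[0,0,0,0,0]]
  ]
}}

```text
clock: 6.45
eef_pos: [0.5664, 0.2389, 0.0638]
ee_rot: [0.0, -0.052, 0.999, 0.0]
wrist_force: [-2.3, -0.8, 5.1]
gripper_width: 0.0002
```

```bash
python3 - <<'E'
from h import *
s=arm.get_state();print(s['eef_pos'],s['wrist_force'])
for n in('scene','wrist'):
    c=cap(n); cv2.imwrite('pics/p_%s.png'%n,c['img'])
S=cv2.imread('pics/p_scene.png')[220:320,260:360];W=cv2.imread('pics/p_wrist.png')
cv2.imwrite('pics/p3.png',np.hstack([cv2.resize(S,(400,480)),W[:,120:520]]))
E
```

```text
[0.56639289 0.23886916 0.06382013] [-2.34879362 -0.75093828  5.06818754]
```

View pics/p3.png

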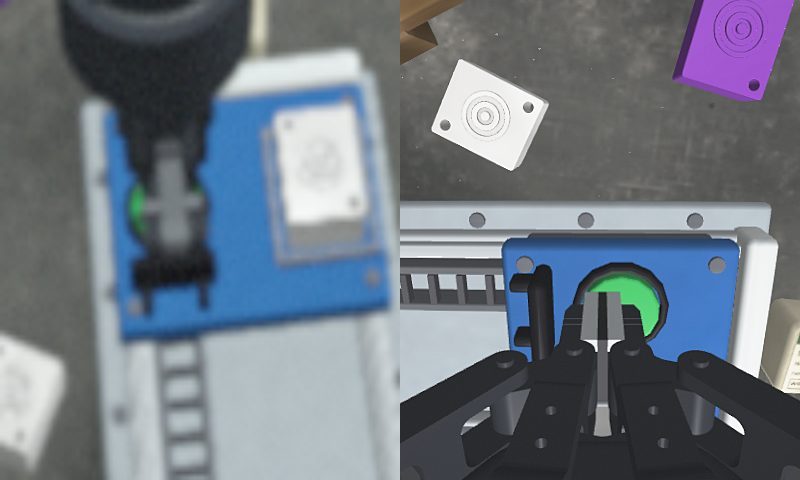

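The fingertips are on the button: in the left crop, green shows on both sides of the tips at (167,208), and the lip is just ahead at (175,268). The force is about 5 N, so the button is nearly down. I'll press 1 mm more and start pushing.

Request:
{"name": "carry_out", "arguments": {
  "plan": [
    [[0,0,0,0.02,0],[0,0,0,0,0],[0,0,-0.05,0,0],[0,0,-0.05,0,0],[0,0,-0.05,0,0],[0,0,-0.05,0,0],[0,0,-0.1,0,0],[0,0,-0.1,0,0],[0,0,0,0,0],[0,0,0,0,0]]
  ]
}}

```text
clock: 7.8
eef_pos: [0.5685, 0.2188, 0.0631]
ee_rot: [0.0, -0.052, 0.999, -0.0]
wrist_force: [-3.6, -2.3, 6.6]
gripper_width: 0.0002
```

```bash
cat > c.py <<'E'
from h import *
import sys
s=arm.get_state();print(s['clock'],s['eef_pos'],s['wrist_force'])
e=np.array([.101,-.995])
for n,roi in(('top',(300,190,470,290)),('scene',(275,220,385,375))):
    c=cap(n); o=np.load(n+'.npy',allow_pickle=True).item()
    def lead(c):  # far corner side of deck: max along travel among blue pixels in the clear strip
        p=onz(c,blob(c,*B,roi)[2],.038)[:,:2]; ac=p@[.995,.101]; 
        q=p[(ac>.63)&(ac<.665)]; return np.percentile(q@e,[2,98])
    print(n,'moved',(lead(c)-lead(o)).round(4))
    if len(sys.argv)>1: cv2.imwrite('pics/%s_%s.png'%(sys.argv[1],n),c['img'])
E
python3 c.py
```

```text
7.8 [0.56849312 0.21876342 0.06307108] [-3.64417012 -2.31686043  6.6305702 ]
top moved [ 0.0197 -0.0554]
scene moved [0.0208 0.0201]
```

Request:
{"name": "carry_out", "arguments": {
  "plan": [
    [[0,0,-0.1,0,0],[0,0,-0.2,0,0],[0,0,-0.2,0,0],[0,0,-0.2,0,0],[0,0,-0.2,0,0],[0,0,-0.2,0,0],[0,0,-0.2,0,0],[0,0,-0.1,0,0],[0,0,0,0,0],[0,0,0,0,0]]
  ]
}}

```text
clock: 9.15
eef_pos: [0.5757, 0.149, 0.063]
ee_rot: [-0.0, -0.052, 0.999, -0.0]
wrist_force: [-5.1, -1.6, 7.3]
gripper_width: -0.0001
```

```bash
python3 c.py q
```

```text
9.15 [0.57569433 0.14899958 0.06303998] [-5.05496379 -1.57713535  7.28972251]
top moved [0.0893 0.0424]
scene moved [0.0905 0.0895]
```

Request:
{"name": "carry_out", "arguments": {
  "plan": [
    [[0,0.01,-0.1,0,0],[0,0.01,-0.1,0,0],[0,0,-0.1,0,0],[0,0,-0.1,0,0],[0,0,-0.1,0,0],[0,0,-0.1,0,0],[0,0,-0.06,0,0],[0,0,-0.04,0,0],[0,0,0,0,0],[0,0,0,0,0]]
  ]
}}

```text
clock: 10.5
eef_pos: [0.5791, 0.1144, 0.0632]
ee_rot: [0.001, -0.052, 0.999, 0.0]
wrist_force: [-1.1, -0.6, 4.7]
gripper_width: 0.0004
```

```bash
python3 c.py r
```

```text
10.5 [0.57912739 0.11440971 0.06316644] [-1.05377035 -0.59557745  4.7450254 ]
top moved [0.1235 0.0849]
scene moved [0.1253 0.1238]
```

Request:
{"name": "carry_out", "arguments": {
  "plan": [
    [[0,0,-0.03,0,0],[0,0,-0.03,0,0],[0,0,-0.03,0,0],[0,0,-0.03,0,0],[0,0,-0.02,0,0],[0,0,-0.02,0,0],[0,0,0,0,0],[0,0,0,0,0],[0,0,0,0,0],[0,0,0,0,0]]
  ]
}}

```text
clock: 11.85
eef_pos: [0.58, 0.1071, 0.0632]
ee_rot: [0.001, -0.053, 0.999, 0.001]
wrist_force: [-0.6, 2.9, 4.7]
gripper_width: 0.0002
```

```bash
python3 c.py s
```

```text
11.85 [0.57998119 0.10712753 0.06320703] [-0.6200219   2.86487112  4.70650714]
top moved [0.1286 0.0943]
scene moved [0.1305 0.1286]
```

Request:
{"name": "carry_out", "arguments": {
  "plan": [
    [[0,0,-0.02,0,0],[0,0,-0.02,0,0],[0,0,-0.02,0,0],[0,0,-0.02,0,0],[0,0,0,0,0],[0,0,0,0,0],[0,0,0,0,0],[0,0,0,0,0],[0,0,0,0,0],[0,0,0,0,0]]
  ]
}}

```text
clock: 13.2
eef_pos: [0.5804, 0.1034, 0.0632]
ee_rot: [0.001, -0.053, 0.999, 0.001]
wrist_force: [-0.5, 4.9, 4.4]
gripper_width: 0.0001
```

```bash
python3 c.py t; python3 - <<'E'
import cv2,numpy as np
S=cv2.imread('pics/t_scene.png')[270:400,260:390];T=cv2.imread('pics/t_top.png')[180:290,360:470]
cv2.imwrite('pics/t4.png',np.hstack([cv2.resize(S,(400,400)),cv2.resize(T,(400,400))]))
E
```

```text
13.2 [0.58036865 0.10344859 0.0631896 ] [-0.50477142  4.86464864  4.42491954]
top moved [0.1286 0.0997]
scene moved [0.1555 0.1288]
```

View pics/t4.png

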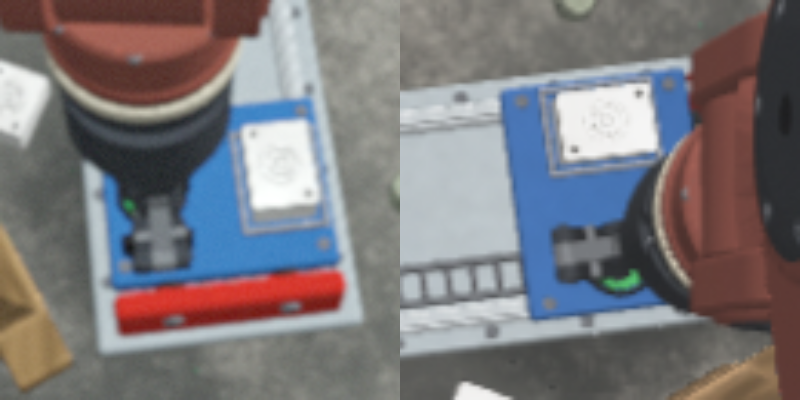

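The carriage deck is against the red stop: measured travel is unchanged under a further 4 mm push, and the push force has risen. The insert is still in its nest. I'll lift straight up.

Request:
{"name": "carry_out", "arguments": {
  "plan": [
    [[0,0,0,-0.05,0],[0,0,0,-0.05,0],[0,0,0,-0.05,0],[0,0,0,-0.05,0],[0,0,0,-0.1,0],[0,0,0,-0.3,0],[0,0,0,-0.6,0],[0,0,0,-0.8,0],[0,0,0,-0.8,0],[0,0,0,-0.8,0]]
  ]
}}

```text
clock: 14.55
eef_pos: [0.5796, 0.1024, 0.2452]
ee_rot: [0.0, -0.052, 0.999, -0.0]
wrist_force: [0.2, -0.7, -0.8]
gripper_width: 0.0001
```

Request:
{"name": "carry_out", "arguments": {
  "plan": [
    [[0,0,0,0,0],[0,0,0.7,0,0],[0,0,0.7,0,0],[0,0,0.7,0,0],[0,0,0.7,0,0],[0,0,0.7,0,0],[0,0,0.7,0,0],[0,0,0.7,0,0],[0,0,0,0,0],[0,0,0,0,0]]
  ]
}}

```text
clock: 15.8
eef_pos: [0.5539, 0.3458, 0.2424]
ee_rot: [-0.0, -0.053, 0.999, -0.0]
wrist_force: [0.5, 0.3, 0.0]
gripper_width: -0.0001
```

```bash
python3 c.py u; python3 - <<'E'
from h import *
S=cap('scene');T=cap('top')
print(S['img'].shape)
try:
    gs=blob(S,*G,(285,320,340,385))[:2];gt=blob(T,*G,(400,230,465,290))[:2];print(gs,gt,onz(S,gs[0],.052),onz(T,gt[0],.052),tri(T,gt[0],S,gs[0]))
except Exception as e: print(e)
cv2.imwrite('pics/u5.png',np.hstack([cv2.resize(S['img'][220:400,220:400],(400,400)),cv2.resize(T['img'][170:320,330:480],(400,400))]))
E
```

```text
15.8 [0.55389502 0.34579917 0.24236809] [0.47633605 0.27576663 0.01810706]
top moved [0.1289 0.1306]
scene moved [0.1303 0.1287]
(480, 640, 3)
(array([308.91437309, 331.39143731]), np.int32(327)) (array([420.54545455, 250.2231405 ]), np.int32(242)) [[0.57918276 0.11471394 0.052     ]] [[0.5787086  0.11756712 0.052     ]] (array([0.57907418, 0.1166324 , 0.0472388 ]), np.float64(1.573394325817297e-05))
```

View pics/u5.png

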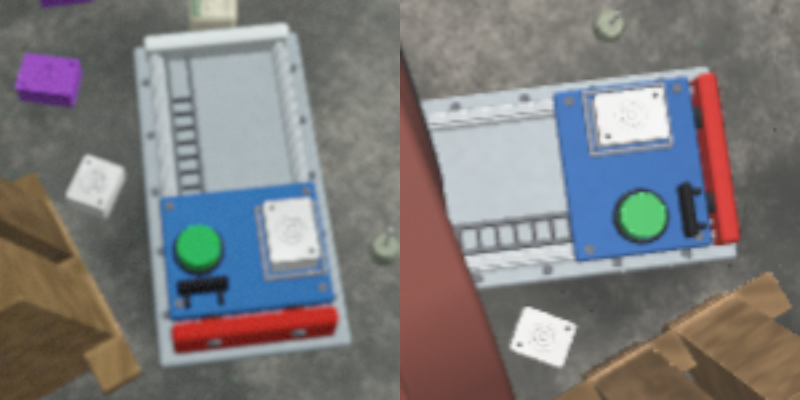

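The carriage is at the red stop in both views. The button's triangulated height is 47.2 mm, against 46.8 mm when it was up at the start, so it is fully up. The insert lies in its nest and the surroundings are in place.

```bash
python3 -c "
from workcell import job; print(job.job_done())"
```

```text
the job is handed in; nothing more can be done
None
```

The carriage is locked against the red end stop, and I handed the job in at about 16 s. With the closed fingertips I pressed the green button fully down (5–7 N) and held it while pushing the carriage to the stop. Then I lifted straight up and moved the arm clear.

- **Travel:** the last checks showed 129–130 mm in both cameras. The carriage did not move under a further 4 mm push, with the push force at about 5 N.
- **Button:** it is up again. Its height by triangulation reads 47.2 mm, against 46.8 mm when it was up at the start. Both read about 5 mm below the nominal 52 mm, so I judged it by comparison with the start.
- **Insert and surroundings:** the insert lies in its nest. The spare insert, felt bob and compound bar look undisturbed, but I checked these by eye only, not by measurement. The compound bar was only partly in view.
- **Disagreements:** some single-camera travel readings were wrong while the arm hid part of the deck. They agreed again once the arm was clear.

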